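# Wind the pot carriage under the filling chute

## Task

On the potting bench, pick up the crank with the orange grip, push its square socket right down onto the upright square shaft of the blue pot feeder and wind it two full turns clockwise (seen from above), so that the pot rides in under the chute. Then let go and leave the crank seated on the shaft.

Things in the scene. Friction and masses are not known exactly. Their poses are not given: they have to be found in the camera images.
- crank_grip (a point): Centre of the upright orange grip (26 mm dia., 70 mm tall) of the loose 0.25 kg steel crank lying flat, 53 mm above its underside. The grip revolves on its pin (drag 0.02 N m): hold it fast and circle at constant orientation. Its bar is 26 mm wide, 14 thick. Axes are the crank's: z up, x along the bar from socket to grip. The other, dark crank (black grip, small round hole) does not fit.
- crank_socket (a point): Centre of the same crank's square socket, at its underside, 80 mm from the grip's axis along the crank's -x. A 22 mm square hole right through a hub 42 x 42 mm, 26 mm tall; the hole's sides run along the crank's x and y (axes as for crank_grip). Nothing lies over it.
- shaft_tip (a point): Tip of the feeder's upright brass shaft, 130 mm above the bench: 18 mm square (play 2 mm a side, 14 degrees), top 25 mm tapering to 6 mm. Seated, the crank rests on the flat steel flange 50 mm below the tip. x, y along the square's sides, turning with it; any quarter turn fits. All within 130 mm of its axis is under 85 mm high; farther on the far side a pot (126 mm) and the chute (225 mm).
- shaft (a joint): Turn of the shaft in rad, about 0 at the start (a stop lies just behind), growing clockwise seen from above; 12.57 is two full turns, stop at 16. Steady drag of about 0.12 N m, no spring: it stays where it is left. Each turn moves the yellow carriage with its brown fibre pot 70 mm; at two turns the pot stands under the blue chute.

How it is judged:
On the way, in this order (a step that is already met when the one before it is completed fails the run):
1. the crank sits fully on the shaft, which has not yet been wound (horizontal distance between crank_socket and shaft_tip below 0.01 m and z of crank_socket in the frame of shaft_tip below -0.04 m and angle between crank_socket's own z axis and vertical below 0.18 rad and value of joint shaft below 1.6 rad), for 0.2 s.
2. the first full turn is wound with the crank on the shaft (horizontal distance between crank_socket and shaft_tip below 0.01 m and z of crank_socket in the frame of shaft_tip below -0.04 m and angle between crank_socket's own z axis and vertical below 0.18 rad and value of joint shaft above 6 rad), for 0.05 s.
At the end, for the whole second after the job is handed in: The shaft has been wound two turns clockwise (between 1.8 and 2.3 turns: 11.3 to 14.5 rad) and is at rest, and the crank is left on it: socket within 10 mm of the shaft's axis, its underside at least 40 mm below the tip (50 mm when fully home), tilted less than 10 degrees (horizontal distance between crank_socket and shaft_tip below 0.01 m and z of crank_socket in the frame of shaft_tip below -0.04 m and angle between crank_socket's own z axis and vertical below 0.18 rad and value of joint shaft between 11.3 and 14.5 rad and velocity of joint shaft between -0.1 and 0.1 rad/s); the robot touches nothing.
It also fails if it takes over 72 s, if anything falls off the work surface, if the arm or the gripper's body presses on something with over 40 N, if the wrist force passes 120 N, or if a joint passes its speed limit or range.

## Robot

A 7-joint arm with a two-finger parallel gripper is mounted at the origin on the work surface. World frame = base frame: x ahead of the robot, y to its left, z up, the work surface at z = 0. Lengths are in m, angles in rad, forces in N, time in s.
With the tool pointing down it reaches from about 0.4 to 0.85 m from the base axis. Payload 4.5 kg.
Tool frame: the origin (TCP) lies on the centre line of the jaws, within the pads' length; the fingertips stand r.tip_reach ahead of it and the grasp point (between the pads) lies 3 mm ahead of it (r.tip_reach is the distance from the TCP to the fingertips, in m); z points along the fingers, y is the line along which they close (so a half turn about z gives the same grasp; the last joint's range is limited). The gripper opens to 88 mm and grips with 3 to 60 N. Pads are 18 mm wide; open, the fingers measure 123 mm over their backs; the gripper's body (75 mm by 187 mm) begins 45 mm behind the grasp point.
Start: joints at [-1.149, 0.689, -0.195, 1.565, 0.157, 0.902, -0.215], TCP at [0.236, 0.579, 0.261] pointing down, gripper open.
Joint ranges: [-3.01, 3.01], [-0.46, 2.08], [-1.47, 1.51], [0.13, 2.56], [-1, 4.14], [0.04, 2.09], [-2.66, 2.66]. Speed limits (rad/s): [2.57, 2.57, 3.14, 3.14, 3.14, 3.14, 3.14].

## Interface

Orientations are given as a unit quaternion [x, y, z, w].
In Python, from plant import readout, eyes, ticket, r gives the robot as it stands. The module is installed in compiled form; this text tells all that it offers.
- The arm moves only by the tool carry_out, never from a script. Its argument "motion" is a list that holds one entry, the list of rows, each a list of 7 numbers: the shift along the tool's x, y, z in mm, then the turn, a rotation vector about the tool's x, y, z in rad, then the opening in per cent of the stroke, from 0 (shut) to 100 (fully open). In form: [[[dx, dy, dz, ax, ay, az, claw], ...]]. A call has 1 to 8 rows; each row shifts and turns the commanded pose from where the row before left it, along the tool's axes as they then stand; what a row does not reach is not made up. A row lasts 1/10 s, in which the tool goes at most 50 mm and 8.59 degrees, less where a joint would pass 70% of its speed; a pose out of reach is approached as far as the arm can. A call is refused whole if a number of a shift passes 50 or a number of a turn 0.15, either way. A call with a gripper value outside its range is refused whole. The fingers move at their own pace and stop on an object; "squeeze" is the grip in N (left out, the last holds). Time passes only in rows, so rows that do not move let the fingers close. It gives the time, the measured TCP pose, the force and the opening at its end, in the units of the state.
- readout.get_state(): the state, without advancing time (a new reading comes with each control period).
- eyes.snapshot(name): name is "scene" or "top"; returns a dict with "pixels" (384x512x3 uint8, red, green, blue), "K" (3x3 intrinsics, pixels), "origin" and "attitude" of the camera in the world. Camera axes: x right, y down, z forward; pixel columns grow to the right and rows downward; lengths in m; the calibration is good to about 2 mm. A picture is of the moment at which its call begins. There is no depth.
- ticket.finish_job(): hands the job in, once; it reports no verdict.
The state is a dict: "clock": time; "q": joint angles; "qd": joint speeds; "joint_torque": joint torques, N m; "tool_pos": TCP position; "eef_rot": TCP orientation; "contact_force": force on the tool from outside, world axes, zero at the start; "moment": the same for the moment, N m; "opening": opening from 0.0 (shut) to 1.0 (fully open).
Only numpy, scipy, OpenCV 4.12 (cv2) and the standard library are available. Lean on these libraries where they do the work, as an engineer would, in place of code of your own. Each camera call takes 0.05 s, during which the arm holds its last target. There are 200 camera calls.

## Working session

There is one attempt and no reset: what is moved stays moved. The work goes in short steps, Python scripts to look and compute and a tool call to move; the robot and the scene stay as the last step left them, time stands still between calls to the robot, and variables do not carry over. Pictures are saved under pics/ and viewed, on a budget of 10 in all, crops included, one or two more only if the job needs it, and the job is handed in when it is done.

Besides the shell and the picture viewer there is one more tool, called after "Call:" as name([rows], argument=value, ...), one row to a line, values as JSON. carry_out: Moves the arm, as the interface text tells. Its arguments: {"type":"object","properties":{"motion":{"type":"array","items":{"type":"array","items":{"type":"array","items":{"type":"number"}}}},"squeeze":{"type":"number"}},"required":["motion"]}

```bash
mkdir -p pics
cat > h.py <<'E'
import numpy as np, cv2
from scipy.spatial.transform import Rotation as R
from plant import readout, eyes, ticket, r
def snap(n,f=None):
    s=eyes.snapshot(n)
    if f: cv2.imwrite('pics/'+f,s['pixels'][:,:,::-1])
    return s
def att(s):
    a=np.array(s['attitude'],float)
    return a if a.shape==(3,3) else R.from_quat(a).as_matrix()
def onplane(s,uv,z):
    d=att(s)@np.linalg.inv(s['K'])@np.array([uv[0],uv[1],1.]); o=np.array(s['origin'])
    return o+d*(z-o[2])/d[2]
def proj(s,p):
    c=np.array(s['K'])@(att(s).T@(np.array(p)-s['origin'])); return c[:2]/c[2]
E
python3 - <<'E'
from h import *
a=snap('scene','a.png');b=snap('top','b.png')
for s in(a,b): print(s['K'],s['origin'],s['attitude'])
print(readout.get_state(),r.tip_reach)
E
```

```text
[[467.38991451   0.         265.74917735]
 [  0.         467.38991451 194.48548887]
 [  0.           0.           1.        ]] [0.84562332 0.50386276 1.02604822] [ 0.2948837   0.91474543 -0.26547904 -0.07619244]
[[495.92502354   0.         255.35055874]
 [  0.         495.92502354 192.51237126]
 [  0.           0.           1.        ]] [0.26224235 0.03530536 1.41250967] [-0.69862734  0.7086005  -0.07487743  0.06479609]
{'clock': 0.1, 'q': array([-1.14914854,  0.689892  , -0.19450816,  1.56620124,  0.15726031,
        0.90251189, -0.2150775 ]), 'qd': array([ 0.000752  , -0.00361271, -0.0010813 , -0.00333509,  0.00020071,
       -0.0013362 , -0.00013422]), 'joint_torque': array([-4.09959714e-03, -5.28499782e+01, -1.27148017e+00, -1.53838474e+01,
       -5.24859026e-02,  2.01487201e-03,  3.60804063e-05]), 'tool_pos': array([0.2362124 , 0.57808411, 0.2600053 ]), 'eef_rot': array([ 1.92681099e-01,  9.81261093e-01, -8.06295954e-04, -1.09131414e-04]), 'contact_force': array([ 1.04437344, -0.26141468, -0.4786973 ]), 'moment': array([-0.02630787,  0.01871974, -0.06371058]), 'opening': 0.9991743901916728} 0.022
```

View pics/a.png

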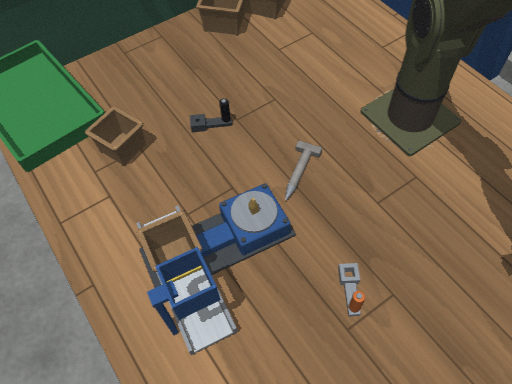

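View pics/b.png

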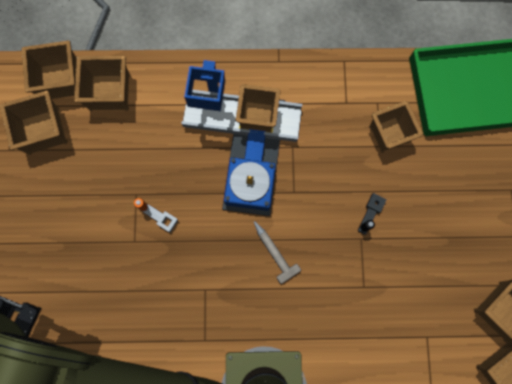

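The scene view shows the orange grip at about (357,298) with its socket at (349,271), and the shaft at (254,207). In the top view they are at (140,203), (169,224) and (250,180).

Run:
```python
from h import *
a=snap('scene');b=snap('top')
def crop(s,u,v,w=32): return cv2.resize(s['pixels'][v-w:v+w,u-w:u+w,::-1],(380,280+100),interpolation=cv2.INTER_CUBIC)
cv2.imwrite('pics/c.png',cv2.resize(np.vstack([np.hstack([crop(a,350,284),crop(b,155,213)]),np.hstack([crop(a,254,208),crop(b,250,180)])]),(600,600)))
rays=[]
for s,n in((a,'scene'),(b,'top')):
    hsv=cv2.cvtColor(s['pixels'],cv2.COLOR_RGB2HSV)
    m=cv2.inRange(hsv,(3,170,120),(14,255,255))
    k,l,st,c=cv2.connectedComponentsWithStats(m); i=1+np.argmax(st[1:,4]); print(n,'orange',c[i],st[i],onplane(s,c[i],.06 if n=='scene' else .08))
    # grey disc / hub
    g=cv2.inRange(hsv,(0,0,110),(180,50,255)); k,l,st,c=cv2.connectedComponentsWithStats(g)
    for j in range(1,k):
        if st[j,4]>40: print(' grey',c[j],st[j])
    y=cv2.inRange(hsv,(15,90,60),(30,255,255)); u0=(254,207) if n=='scene' else (250,180)
    w=13; sub=y[u0[1]-w:u0[1]+w,u0[0]-w:u0[0]+w]; yy,xx=np.nonzero(sub); print(' brass',xx.mean()+u0[0]-w,yy.mean()+u0[1]-w,len(xx),xx.min()+u0[0]-w,xx.max()+u0[0]-w,yy.min()+u0[1]-w,yy.max()+u0[1]-w)
```

```text
scene orange [358.13793103 296.62068966] [353 291  12  11  58] [0.49797514 0.3275937  0.06      ]
 grey [502.45631068  84.47572816] [490  75  22  22 206]
 grey [300.47014925 164.51119403] [285 141  37  59 536]
 grey [ 39.69693978 304.98857707] [    0   149   121   235 14182]
 grey [253.49477612 211.30522388] [ 231  191   46   41 1340]
 grey [158.515625 217.90625 ] [136 206  45  23 128]
 grey [349.24796748 271.50813008] [339 263  21  18 246]
 grey [190.65601218 284.43987823] [173 269  38  34 657]
 grey [349.83333333 290.38271605] [345 283  12  22 162]
 grey [206.32949971 325.96377228] [ 178  290   59   63 1739]
 grey [353.3902439  312.17073171] [348 308  13   7  41]
 brass 253.34951456310682 206.18446601941747 103 249 258 198 213
top orange [138.13114754 202.42622951] [133 197  11  11  61] [0.50584769 0.33355146 0.08      ]
 grey [4.46808511 4.70212766] [ 1  0  7 11 47]
 grey [54.08564232 24.08032466] [   0    0  103   51 3573]
 grey [297.62244459  23.9855821 ] [   95     0   417    50 18588]
 grey [200.92857143  91.76785714] [192  90  18   5  56]
 grey [230.35555556  95.57777778] [223  94  16   4  45]
 grey [213.04347826 116.59057971] [ 182  100   58   32 1104]
 grey [289.4 103.2] [279 100  23   7  75]
 grey [287.85393258 122.33286517] [273 107  29  32 712]
 grey [249.34246575 181.34155251] [ 231  163   38   38 1095]
 grey [161.79192547 217.85714286] [148 205  29  26 322]
 grey [277.19439252 256.12149533] [254 222  46  61 535]
 grey [262.71818182 348.95454545] [246 347  35   5 110]
 brass 249.23529411764707 179.73529411764707 34 247 251 176 183
```

View pics/c.png

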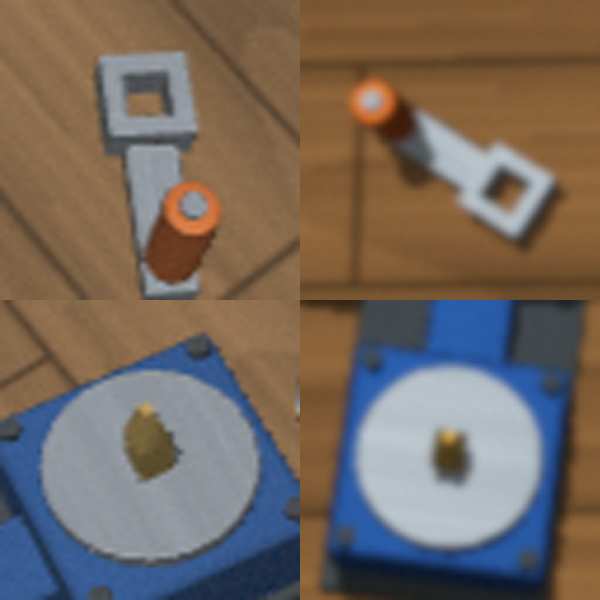

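The close-up gives the grip top, hub and shaft corners clearly. Next I triangulate them and enlarge the shaft to get its yaw.

Run:
```python
from h import *
a=snap('scene');b=snap('top')
def both(n,ua,ub,z): print(n,onplane(a,ua,z).round(4),onplane(b,ub,z).round(4))
both('grip',(358.7,295.2),(137.7,201.4),.088)
both('sock',(348.6,271.5),(166.6,221.6),.026)
both('tip',(252.9,198.6),(249.1,176.3),.13)
both('flange',(253.5,211.3),(249.3,181.3),.08)
# hub outer corners
for ca,o,s,z in (([(97,57),(185,53),(197,130),(105,137)],(318,252),a,.026),([(195,145),(255,183),(220,243),(160,200)],(123,181),b,.026)):
    P=np.array([onplane(s,np.array(c)/4.6875+o-np.array([.4,.4]),z)[:2] for c in ca]); print(P.round(4).tolist()); e=np.roll(P,-1,0)-P; print(np.degrees(np.arctan2(e[:,1],e[:,0])).round(1),np.linalg.norm(e,axis=1).round(4))
# feeder box corners (bolt heads) for yaw of the box
A=a['pixels'][191:221,234:274,::-1];B=b['pixels'][165:195,230:270,::-1]
cv2.imwrite('pics/d.png',np.vstack([cv2.resize(x,(400,300),interpolation=cv2.INTER_CUBIC) for x in(A,B)]))
```

```text
grip [0.5051 0.3311 0.088 ] [0.5072 0.333  0.088 ]
sock [0.4638 0.2639 0.026 ] [0.4599 0.2641 0.026 ]
tip [0.5624 0.0297 0.13  ] [0.5633 0.0308 0.13  ]
flange [0.5653 0.0327 0.08  ] [0.5609 0.0303 0.08  ]
[[0.4705, 0.2355], [0.4341, 0.2592], [0.4561, 0.2928], [0.4942, 0.2697]]
[ 146.9   56.9  -31.3 -124.9] [0.0434 0.0401 0.0446 0.0416]
[[0.4886, 0.2715], [0.465, 0.235], [0.4291, 0.2553], [0.4555, 0.2917]]
[-122.9  150.5   54.   -31.4] [0.0434 0.0412 0.0449 0.0388]
```

View pics/d.png

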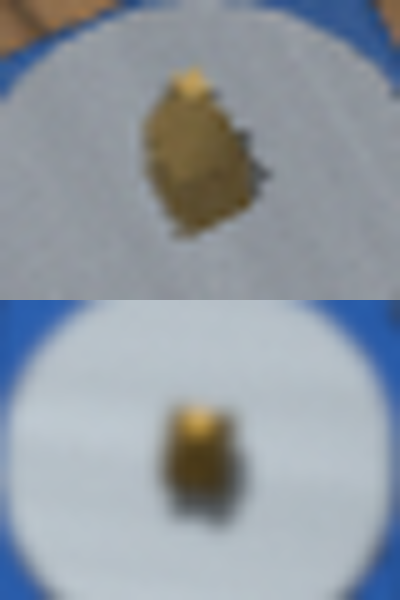

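Run:
```python
from h import *
a=snap('scene');b=snap('top')
f=lambda c,z:onplane(a,np.array(c)/10+(233.5,190.5),z)[:2]
g=lambda c,z:onplane(b,np.array(c)/10+(229.5,164.5),z)[:2]
B=f((183,237),.08);Rr=f((253,208),.08);d=Rr-B
print(B,Rr,np.degrees(np.arctan2(*d[::-1])),np.linalg.norm(d))
# shoulder-left edge, scene: from (150,190) base-left
L=f((150,190),.08);d=L-B;print(L,np.degrees(np.arctan2(*d[::-1])),np.linalg.norm(d))
d=g((165,480-300),.08)-g((167,410-300),.105);print('topleft',d)
# box edges: blue box in top view
hsv=cv2.cvtColor(b['pixels'],cv2.COLOR_RGB2HSV);m=cv2.inRange(hsv,(105,130,60),(125,255,255))
c=max(cv2.findContours(m,0,2)[0],key=cv2.contourArea)
h=cv2.convexHull(c[:,0]);ap=cv2.approxPolyDP(h,4,True)[:,0];print(ap.tolist())
P=np.array([onplane(b,p,.07)[:2] for p in ap]);e=np.roll(P,-1,0)-P;print(np.degrees(np.arctan2(e[:,1],e[:,0])).round(1),np.linalg.norm(e,axis=1).round(3))
```

```text
[0.57289085 0.03680791] [0.55523209 0.04001461] 169.70767103832196 0.01794755967046018
[0.57197002 0.02182787] -93.51757777657343 0.015008319895561093
topleft [-0.0138556   0.00084629]
[[262, 131], [274, 164], [269, 207], [225, 202], [230, 161], [251, 130]]
[-161.8  172.3   82.7   -7.   -33.7  -96.1] [0.102 0.123 0.122 0.117 0.108 0.031]
```

```bash
cat >> h.py <<'E'
def plan(pos,yaw,n=None):
    """tool-frame shift (mm) and turn from present measured pose to TCP pos, tool y axis at yaw deg, z down"""
    s=readout.get_state(); Rc=R.from_quat(s['eef_rot']); y=np.radians(yaw)
    yv=np.array([np.cos(y),np.sin(y),0]); zv=np.array([0,0,-1.]); T=R.from_matrix(np.c_[np.cross(yv,zv),yv,zv])
    w=np.array(pos)-s['tool_pos']; rv=(Rc.inv()*T).as_rotvec()
    print('t',s['clock'],'pos',s['tool_pos'].round(4),'F',s['contact_force'].round(1),'M',s['moment'].round(2),'open',round(s['opening'],3))
    print('tool shift now',(Rc.inv().apply(w)*1000).round(1),'at target attitude',(T.inv().apply(w)*1000).round(1),'turn',rv.round(3))
E
python3 - <<'E'
from h import *
plan((.506,.332,.2),57.1)
E
```

```text
t 0.4 pos [0.2363 0.5785 0.2606] F [-0.6 -0.1  0.5] M [-0.03 -0.01 -0.04] open 0.998
tool shift now [-342.9 -126.2   60.7] at target attitude [-360.3  -60.5   60.6] turn [-0.     0.     0.186]
```

Call:
carry_out([
  [[0,0,0,0,0,0.093,100],[0,0,0,0,0,0.093,100],[-36,-6,0,0,0,0,100],[-36,-6,0,0,0,0,100],[-36,-6,0,0,0,0,100],[-36,-6,0,0,0,0,100],[-36,-6,0,0,0,0,100],[-36,-6,0,0,0,0,100]],
])

```text
clock: 1.2
tool_pos: [0.3992, 0.4301, 0.2609]
eef_rot: [0.283, 0.959, 0.0, 0.0]
contact_force: [-0.5, 0.4, -0.2]
opening: 0.999
```

Call:
carry_out([
  [[-36,-6,15,0,0,0,100],[-36,-6,15,0,0,0,100],[-36,-6,15,0,0,0,100],[-36,-6,15,0,0,0,100],[0,0,0,0,0,0,100],[0,0,0,0,0,0,100]],
])

```text
clock: 1.8
tool_pos: [0.5065, 0.332, 0.2003]
eef_rot: [0.284, 0.959, -0.0, -0.0]
contact_force: [-0.8, -0.1, 0.0]
opening: 1.001
```

Run:
```python
from h import *
plan((.506,.332,.066),57.1)
a=snap('scene','e1.png')
```

```text
t 1.8 pos [0.5065 0.332  0.2003] F [-0.8 -0.1  0. ] M [ 0.04  0.05 -0.03] open 1.001
tool shift now [  0.4  -0.2 134.3] at target attitude [  0.5  -0.3 134.3] turn [-0.001 -0.    -0.002]
```

View pics/e1.png

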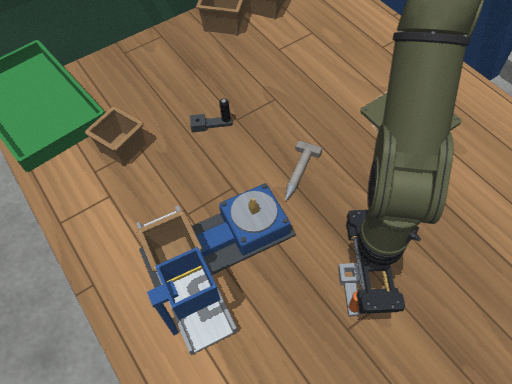

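The gripper stands over the crank at about (375,290), its long side along the bar. Next it descends and grips.

Call:
carry_out([
  [[0,0,25,0,0,0,100],[0,0,25,0,0,0,100],[0,0,25,0,0,0,100],[0,0,25,0,0,0,100],[0,0,20,0,0,0,100],[0,0,14,0,0,0,100],[0,0,0,0,0,0,100]],
])

```text
clock: 2.55
tool_pos: [0.5044, 0.3337, 0.0655]
eef_rot: [0.282, 0.959, -0.001, -0.001]
contact_force: [-0.1, 0.1, 0.8]
opening: 0.998
```

Call:
carry_out([
  [[0,0,0,0,0,0,20],[0,0,0,0,0,0,15],[0,0,0,0,0,0,15],[0,0,0,0,0,0,10],[0,0,0,0,0,0,5],[0,0,0,0,0,0,0],[0,0,0,0,0,0,0],[0,0,0,0,0,0,0]],
], squeeze=40)

```text
clock: 3.35
tool_pos: [0.5061, 0.3328, 0.0667]
eef_rot: [0.283, 0.959, -0.0, -0.0]
contact_force: [0.5, 0.3, -0.1]
opening: 0.3
```

Call:
carry_out([
  [[0,0,-15,0,0,0,0],[0,0,-25,0,0,0,0],[0,0,-30,0,0,0,0],[0,0,-30,0,0,0,0],[0,0,-30,0,0,0,0],[0,0,-20,0,0,0,0],[0,0,0,0,0,0,0]],
])

```text
clock: 4.05
tool_pos: [0.5075, 0.3339, 0.2204]
eef_rot: [0.283, 0.959, 0.003, 0.002]
contact_force: [-0.3, 0.3, -2.9]
opening: 0.283
```

Run:
```python
from h import *
plan((.573,.109,.216),83)
a=snap('scene');b=snap('top')
s=readout.get_state();u=proj(a,s['tool_pos']).astype(int);v=proj(b,s['tool_pos']).astype(int);print(u,v)
c=lambda s,u:cv2.resize(s['pixels'][max(u[1]-50,0):u[1]+50,u[0]-40:u[0]+40,::-1],(400,500),interpolation=cv2.INTER_CUBIC)
cv2.imwrite('pics/f.png',np.hstack([c(a,u),c(b,v)]))
```

```text
t 4.05 pos [0.5075 0.3339 0.2204] F [-0.3  0.3 -2.9] M [ 0.13 -0.15 -0.04] open 0.283
tool shift now [-177.1 -153.3    3.8] at target attitude [ -92.4 -215.2    4.4] turn [ 0.006  0.004 -0.452]
[369 271] [126 192]
```

View pics/f.png

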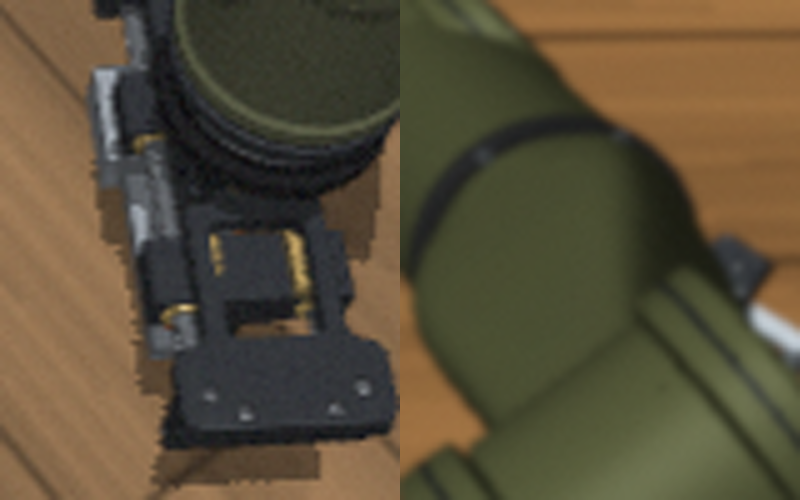

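The crank is held and lifted: the bar runs under the fingers and the hub is at upper left, at crop (105,125). Next I carry it over the shaft.

Call:
carry_out([
  [[0,0,0,0,0,-0.09,0],[0,0,0,0,0,-0.09,0],[0,0,0,0,0,-0.09,0],[0,0,0,0,0,-0.09,0],[0,0,0,0,0,-0.09,0],[-9,-21,0,0,0,0,0],[-9,-21,0,0,0,0,0],[-9,-21,0,0,0,0,0]],
])

```text
clock: 4.95
tool_pos: [0.5241, 0.2656, 0.2147]
eef_rot: [0.062, 0.998, -0.001, -0.002]
contact_force: [0.5, -1.0, -3.1]
opening: 0.283
```

Call:
carry_out([
  [[-9,-21,0,0,0,0,0],[-9,-21,0,0,0,0,0],[-9,-21,0,0,0,0,0],[-9,-21,0,0,0,0,0],[-9,-21,0,0,0,0,0],[-9,-21,0,0,0,0,0],[-9,-21,0,0,0,0,0],[0,0,0,0,0,0,0]],
])

```text
clock: 5.75
tool_pos: [0.5693, 0.1079, 0.2146]
eef_rot: [0.065, 0.998, -0.002, -0.002]
contact_force: [0.1, -0.9, -2.6]
opening: 0.284
```

Run:
```python
from h import *
plan((.5727,.1094,.216),83)
a=snap('scene');b=snap('top')
u=proj(a,(.563,.03,.14)).astype(int);v=proj(b,(.563,.03,.14)).astype(int);print(u,v)
c=lambda s,u:cv2.resize(s['pixels'][u[1]-32:u[1]+32,u[0]-32:u[0]+32,::-1],(400,400),interpolation=cv2.INTER_CUBIC)
cv2.imwrite('pics/g.png',np.hstack([c(a,u),c(b,v)]))
```

```text
t 5.75 pos [0.5693 0.1079 0.2146] F [ 0.1 -0.9 -2.6] M [ 0.07 -0.03 -0.03] open 0.284
tool shift now [-3.1  1.9 -1.4] at target attitude [-3.2  1.9 -1.4] turn [-0.005 -0.003 -0.008]
[252 196] [249 175]
```

View pics/g.png

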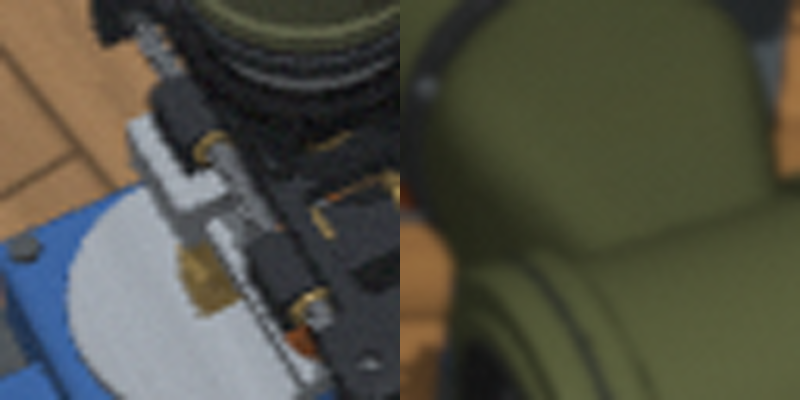

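Run:
```python
from h import *
s=readout.get_state();M=R.from_quat(s['eef_rot']).as_matrix();a=snap('scene')
y=M[:,1];x=-M[:,0];c=s['tool_pos']-.08*y;print('socket est',c,'ydir',y.round(3))
for z in(.1739,.1479):
  for i,j in((-1,-1),(-1,1),(1,1),(1,-1)):
    p=c+.021*(i*x+j*y);p[2]=z;print(z,'x%+d y%+d'%(i,j),((proj(a,p)-(219.5,163.5))*6.25).round(0))
```

```text
socket est [0.55862387 0.03346342 0.21532207] ydir [ 0.125  0.992 -0.001]
0.1739 x-1 y-1 [244.  87.]
0.1739 x-1 y+1 [301. 175.]
0.1739 x+1 y+1 [193. 225.]
0.1739 x+1 y-1 [138. 135.]
0.1479 x-1 y-1 [246. 128.]
0.1479 x-1 y+1 [302. 215.]
0.1479 x+1 y+1 [196. 264.]
0.1479 x+1 y-1 [142. 175.]
```

Run:
```python
from h import *
for i in range(6):
    s=readout.get_state();print(s['clock'],s['tool_pos'].round(4),s['eef_rot'].round(4),s['qd'].round(3)); snap('scene')
```

```text
5.9 [0.5685 0.1141 0.2156] [ 6.150e-02  9.981e-01  3.000e-04 -1.200e-03] [-0.014 -0.009 -0.014 -0.005  0.001  0.001  0.003]
5.95 [0.5686 0.1147 0.2159] [ 6.100e-02  9.981e-01  5.000e-04 -9.000e-04] [-0.009 -0.008 -0.004 -0.004  0.003  0.003  0.002]
6.0 [0.5687 0.1149 0.2162] [ 6.080e-02  9.982e-01  4.000e-04 -7.000e-04] [-0.002 -0.004  0.003 -0.003  0.003  0.003  0.005]
6.05 [0.5689 0.1148 0.2164] [ 6.070e-02  9.982e-01  4.000e-04 -5.000e-04] [ 0.001 -0.006  0.006 -0.004  0.001  0.002  0.001]
6.1 [0.569  0.1146 0.2165] [ 6.090e-02  9.981e-01  3.000e-04 -3.000e-04] [ 0.003 -0.004  0.005 -0.001  0.002  0.002  0.002]
6.15 [0.5691 0.1143 0.2166] [ 6.100e-02  9.981e-01  2.000e-04 -2.000e-04] [ 0.004 -0.003  0.006 -0.003 -0.     0.001  0.   ]
```

Run:
```python
from h import *
for i in range(6): a=snap('scene')
s=readout.get_state();print(s['tool_pos'].round(4),s['eef_rot'].round(4))
M=R.from_quat(s['eef_rot']).as_matrix()
y=M[:,1];x=-M[:,0];c=s['tool_pos']-.08*y;print('socket est',c)
for z in(.1759,.1499):
  for i,j in((1,1),(1,-1)):
    p=c+.021*(i*x+j*y);p[2]=z;print(z,'x%+d y%+d'%(i,j),((proj(a,p)-(229.5,170.5))*13.33).round(0))
cv2.imwrite('pics/h.png',cv2.resize(a['pixels'][171:216,230:290,::-1],(800,600),interpolation=cv2.INTER_CUBIC))
plan((.5727,.1094,.216),83)
```

```text
[0.5695 0.1134 0.2168] [0.0618 0.9981 0.     0.    ]
socket est [0.55961018 0.03396536 0.21674579]
0.1759 x+1 y+1 [274. 386.]
0.1759 x+1 y-1 [156. 194.]
0.1499 x+1 y+1 [281. 469.]
0.1499 x+1 y-1 [166. 280.]
t 6.5 pos [0.5695 0.1134 0.2168] F [ 0.5 -0.1 -3.2] M [0.1  0.04 0.02] open 0.284
tool shift now [-3.7 -3.5  0.8] at target attitude [-3.7 -3.5  0.8] turn [ 0.     0.    -0.002]
```

View pics/h.png

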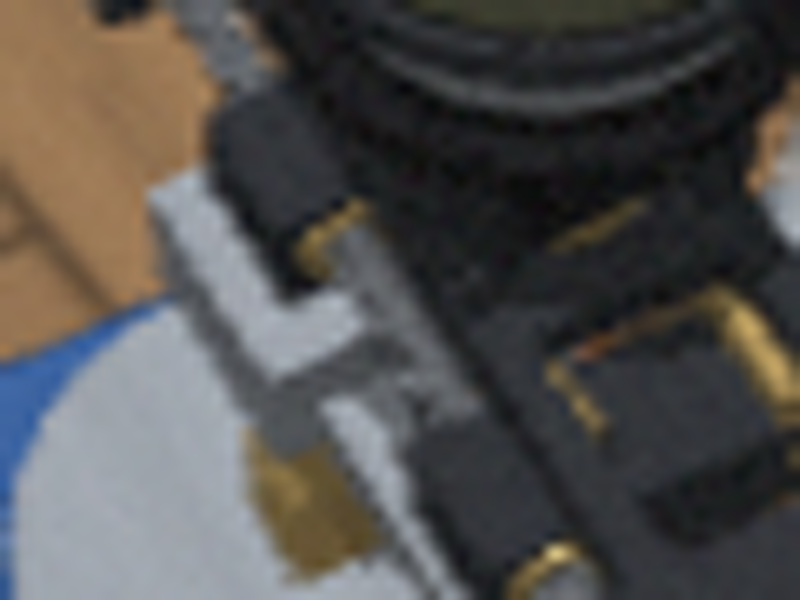

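The hub corners sit within about 0.7 px of the prediction, at (150,190) and (265,382). The socket therefore needs about +2.3 mm in x and −3.3 mm in y, and then it can go down.

Call:
carry_out([
  [[-2.7,-3,0,0,0,0,0],[0,0,0,0,0,0,0],[0,0,8,0,0,0,0],[0,0,8,0,0,0,0],[0,0,8,0,0,0,0],[0,0,6,0,0,0,0],[0,0,5,0,0,0,0],[0,0,0,0,0,0,0]],
])

```text
clock: 7.3
tool_pos: [0.5713, 0.1099, 0.1808]
eef_rot: [0.062, 0.998, -0.0, -0.001]
contact_force: [-0.1, -0.9, -2.5]
opening: 0.285
```

Call:
carry_out([
  [[0,0,5,0,0,0,0],[0,0,5,0,0,0,0],[0,0,5,0,0,0,0],[0,0,0,0,0,0,0]],
])

```text
clock: 7.7
tool_pos: [0.5713, 0.1098, 0.1659]
eef_rot: [0.062, 0.998, -0.0, -0.001]
contact_force: [0.2, -0.5, -2.8]
opening: 0.281
```

Run:
```python
from h import *
snap('scene');snap('scene');plan((.5727,.1094,.1467),83)
```

```text
t 7.8 pos [0.5717 0.11   0.1666] F [-0.2 -0.  -2.8] M [ 0.16 -0.06  0.03] open 0.287
tool shift now [-1.  -0.5 19.9] at target attitude [-1.  -0.5 19.9] turn [-0.    -0.    -0.002]
```

It has gone 30 mm onto the shaft with no side force, so I continue down to the flange.

Call:
carry_out([
  [[0,0,5,0,0,0,0],[0,0,5,0,0,0,0],[0,0,5,0,0,0,0],[0,0,4,0,0,0,0],[0,0,2,0,0,0,0],[0,0,0,0,0,0,0],[0,0,0,0,0,0,0],[0,0,0,0,0,0,0]],
])

```text
clock: 8.6
tool_pos: [0.572, 0.1101, 0.1465]
eef_rot: [0.062, 0.998, -0.0, 0.0]
contact_force: [-1.6, -0.1, 5.3]
opening: 0.285
```

Run:
```python
from h import *
snap('scene');plan((.5727,.1094,.1467),83)
# quarter circle clockwise steps in tool axes, from crank yaw phi
y=np.radians(83);yv=np.array([np.cos(y),np.sin(y)]);xv=np.array([-yv[1]*-1*-1,yv[0]])
for p0 in(83,):
  p=np.radians(p0-np.arange(33)*11.25);P=80*np.c_[np.cos(p),np.sin(p)];d=np.diff(P,axis=0)
  print(np.c_[d@xv,d@yv].round(1).tolist())
```

```text
t 8.65 pos [0.572  0.1101 0.1465] F [-2.1 -0.3  4.9] M [-0.15  0.41 -0.04] open 0.287
tool shift now [-0.8 -0.6 -0.2] at target attitude [-0.8 -0.6 -0.2] turn [-0.     0.001 -0.002]
[[-15.6, -1.5], [-15.0, -4.6], [-13.8, -7.4], [-12.1, -9.9], [-9.9, -12.1], [-7.4, -13.8], [-4.6, -15.0], [-1.5, -15.6], [1.5, -15.6], [4.6, -15.0], [7.4, -13.8], [9.9, -12.1], [12.1, -9.9], [13.8, -7.4], [15.0, -4.6], [15.6, -1.5], [15.6, 1.5], [15.0, 4.6], [13.8, 7.4], [12.1, 9.9], [9.9, 12.1], [7.4, 13.8], [4.6, 15.0], [1.5, 15.6], [-1.5, 15.6], [-4.6, 15.0], [-7.4, 13.8], [-9.9, 12.1], [-12.1, 9.9], [-13.8, 7.4], [-15.0, 4.6], [-15.6, 1.5]]
```

It is seated: TCP z is 0.1465 m and the flange pushes back with about 5 N. Now the first quarter turn.

Call:
carry_out([
  [[-7.8,-0.5,0,0,0,0,0],[-7.8,-1,0,0,0,0,0],[-7.6,-1.9,0,0,0,0,0],[-7.4,-2.7,0,0,0,0,0],[-7.1,-3.4,0,0,0,0,0],[-6.7,-4,0,0,0,0,0],[-6.3,-4.6,0,0,0,0,0],[-5.8,-5.3,0,0,0,0,0]],
])

```text
clock: 9.45
tool_pos: [0.6255, 0.0824, 0.1467]
eef_rot: [0.061, 0.998, 0.002, 0.001]
contact_force: [-1.6, 4.6, 4.9]
opening: 0.282
```

```bash
cat >> h.py <<'E'
def st():
    s=readout.get_state();d=s['tool_pos'][:2]-(.563,.030)
    print(s['clock'],s['tool_pos'].round(4),'r',np.hypot(*d).round(4),'ang',np.degrees(np.arctan2(d[1],d[0])).round(1),'F',s['contact_force'].round(1),'M',s['moment'].round(2),'rot',s['eef_rot'].round(3),'q',s['q'].round(2))
E
python3 -c "
from h import *
st()"
```

```text
9.45 [0.6255 0.0824 0.1467] r 0.0815 ang 40.0 F [-1.6  4.6  4.9] M [ 0.97  0.41 -0.05] rot [0.061 0.998 0.002 0.001] q [-0.03  0.85 -0.32  1.64  0.37  0.71  0.92]
```

Call:
carry_out([
  [[-9.9,-12.1,0,0,0,0,0],[-7.4,-13.8,0,0,0,0,0],[-4.6,-15,0,0,0,0,0],[-1.5,-15.6,0,0,0,0,0],[1.5,-15.6,0,0,0,0,0],[4.6,-15,0,0,0,0,0],[7.4,-13.8,0,0,0,0,0],[9.9,-12.1,0,0,0,0,0]],
])

```text
clock: 10.25
tool_pos: [0.6129, -0.0322, 0.1466]
eef_rot: [0.062, 0.998, 0.001, 0.003]
contact_force: [2.3, 6.7, 4.8]
opening: 0.283
```

```bash
python3 -c "
from h import *
st()"
```

```text
10.25 [ 0.6129 -0.0322  0.1466] r 0.0798 ang -51.3 F [2.3 6.7 4.8] M [ 1.67 -0.35  0.05] rot [0.062 0.998 0.001 0.003] q [ 0.17  0.83 -0.34  1.7   0.4   0.67  1.07]
```

Call:
carry_out([
  [[12.1,-9.9,0,0,0,0,0],[13.8,-7.4,0,0,0,0,0],[15,-4.6,0,0,0,0,0],[15.6,-1.5,0,0,0,0,0],[15.6,1.5,0,0,0,0,0],[15,4.6,0,0,0,0,0],[13.8,7.4,0,0,0,0,0],[12.1,9.9,0,0,0,0,0]],
])

```text
clock: 11.05
tool_pos: [0.5026, -0.0208, 0.1466]
eef_rot: [0.063, 0.998, -0.0, 0.004]
contact_force: [7.6, -1.2, 1.3]
opening: 0.28
```

Call:
carry_out([
  [[9.9,12.1,0,0,0,0,0],[7.4,13.8,0,0,0,0,0],[4.6,15,0,0,0,0,0],[1.5,15.6,0,0,0,0,0],[-1.5,15.6,0,0,0,0,0],[-4.6,15,0,0,0,0,0],[-7.4,13.8,0,0,0,0,0],[-9.9,12.1,0,0,0,0,0]],
])

```text
clock: 11.85
tool_pos: [0.5068, 0.0874, 0.1462]
eef_rot: [0.063, 0.998, -0.006, -0.006]
contact_force: [-14.9, -5.2, 26.8]
opening: 0.282
```

```bash
python3 -c "
from h import *
st()"
```

```text
11.85 [0.5068 0.0874 0.1462] r 0.0803 ang 134.4 F [-14.9  -5.2  26.8] M [-1.41  3.02 -0.02] rot [ 0.063  0.998 -0.006 -0.006] q [-0.11  0.74 -0.25  1.98  0.39  0.48  0.79]
```

The vertical force rose to 27 N, probably a small grasp tilt working against the seated crank. I'll ease the grip and take hold again to relieve it.

Call:
carry_out([
  [[0,0,0,0,0,0,45],[0,0,0,0,0,0,45],[0,0,0,0,0,0,45],[0,0,0,0,0,0,45],[0,0,0,0,0,0,45]],
])

```text
clock: 12.35
tool_pos: [0.5129, 0.0933, 0.1455]
eef_rot: [0.062, 0.998, -0.0, -0.0]
contact_force: [-0.8, 0.3, 0.3]
opening: 0.453
```

```bash
python3 -c "
from h import *
st()
a=snap('scene','i.png')"
```

```text
12.35 [0.5129 0.0933 0.1455] r 0.0807 ang 128.4 F [-0.8  0.3  0.3] M [ 0.05 -0.01 -0.04] rot [ 0.062  0.998 -0.    -0.   ] q [-0.11  0.74 -0.26  1.98  0.39  0.47  0.79]
```

View pics/i.png

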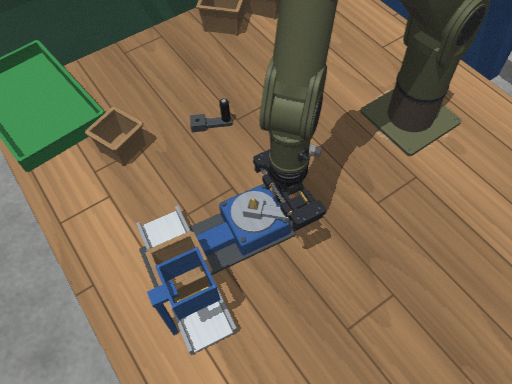

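The crank is on the shaft (hub around (253,208)) and the pot has ridden most of the way to the chute. The forces fell to zero on release, which confirms the grasp tilt. I take hold again.

Call:
carry_out([
  [[0,0,0,0,0,0,0],[0,0,0,0,0,0,0],[0,0,0,0,0,0,0],[0,0,0,0,0,0,0]],
], squeeze=40)

```text
clock: 12.8
tool_pos: [0.513, 0.091, 0.1456]
eef_rot: [0.063, 0.998, -0.002, -0.0]
contact_force: [0.5, -4.6, 0.8]
opening: 0.285
```

Call:
carry_out([
  [[-12.1,9.9,0,0,0,0,0],[-13.8,7.4,0,0,0,0,0],[-15,4.6,0,0,0,0,0],[-15.6,1.5,0,0,0,0,0],[-15.6,-1.5,0,0,0,0,0],[-15,-4.6,0,0,0,0,0],[-13.8,-7.4,0,0,0,0,0],[-12.1,-9.9,0,0,0,0,0]],
])

```text
clock: 13.6
tool_pos: [0.6266, 0.0836, 0.1461]
eef_rot: [0.061, 0.998, 0.003, 0.001]
contact_force: [2.3, 5.1, -1.0]
opening: 0.283
```

```bash
python3 -c "
from h import *
st()"
```

```text
13.6 [0.6266 0.0836 0.1461] r 0.0831 ang 40.1 F [ 2.3  5.1 -1. ] M [ 1.17 -0.43 -0.04] rot [0.061 0.998 0.003 0.001] q [-0.03  0.85 -0.31  1.64  0.36  0.7   0.93]
```

Call:
carry_out([
  [[-9.9,-12.1,0,0,0,0,0],[-7.4,-13.8,0,0,0,0,0],[-4.6,-15,0,0,0,0,0],[-1.5,-15.6,0,0,0,0,0],[1.5,-15.6,0,0,0,0,0],[4.6,-15,0,0,0,0,0],[7.4,-13.8,0,0,0,0,0],[9.9,-12.1,0,0,0,0,0]],
])

```text
clock: 14.4
tool_pos: [0.6132, -0.0338, 0.1463]
eef_rot: [0.063, 0.998, 0.0, 0.003]
contact_force: [2.1, 1.6, -0.1]
opening: 0.286
```

Call:
carry_out([
  [[12.1,-9.9,0,0,0,0,0],[13.8,-7.4,0,0,0,0,0],[15,-4.6,0,0,0,0,0],[15.6,-1.5,0,0,0,0,0],[15.6,1.5,0,0,0,0,0],[15,4.6,0,0,0,0,0],[13.8,7.4,0,0,0,0,0],[12.1,9.9,0,0,0,0,0]],
])

```text
clock: 15.2
tool_pos: [0.5018, -0.0166, 0.1461]
eef_rot: [0.062, 0.998, 0.002, 0.004]
contact_force: [8.3, 3.7, -6.6]
opening: 0.289
```

```bash
python3 -c "
from h import *
st()"
```

```text
15.2 [ 0.5018 -0.0166  0.1461] r 0.0769 ang -142.7 F [ 8.3  3.7 -6.6] M [ 0.65 -1.71 -0.01] rot [0.062 0.998 0.002 0.004] q [ 0.11  0.73 -0.26  2.04  0.43  0.42  0.96]
```

Call:
carry_out([
  [[9.9,12.1,0,0,0,0,0],[7.4,13.8,0,0,0,0,0],[4.6,15,0,0,0,0,0],[1.5,15.6,0,0,0,0,0],[-1.5,15.6,0,0,0,0,0],[-4.6,15,0,0,0,0,0],[-7.4,13.8,0,0,0,0,0],[-9.9,12.1,0,0,0,0,0]],
])

```text
clock: 16.0
tool_pos: [0.5135, 0.0914, 0.1456]
eef_rot: [0.063, 0.998, -0.002, -0.0]
contact_force: [1.8, -6.4, 0.4]
opening: 0.286
```

Call:
carry_out([
  [[-12.1,9.9,0,0,0,0,0],[-13.8,7.4,0,0,0,0,0],[-15,4.6,0,0,0,0,0],[-15.6,1.5,0,0,0,0,0],[-15.6,-1.5,0,0,0,0,0],[-15,-4.6,0,0,0,0,0],[0,0,0,0,0,0,0],[0,0,0,0,0,0,0]],
])

```text
clock: 16.8
tool_pos: [0.6024, 0.1021, 0.146]
eef_rot: [0.062, 0.998, 0.002, 0.001]
contact_force: [1.8, 4.8, -1.6]
opening: 0.285
```

```bash
python3 -c "
from h import *
snap('scene');snap('scene');st()"
```

```text
16.9 [0.6019 0.1024 0.146 ] r 0.0822 ang 61.8 F [ 2.8  3.9 -1.1] M [ 1.16 -0.62  0.01] rot [0.061 0.998 0.002 0.001] q [-0.08  0.83 -0.29  1.71  0.34  0.65  0.89]
```

The crank is now about 741° from its start. I release and rise straight up.

Call:
carry_out([
  [[0,0,0,0,0,0,70],[0,0,0,0,0,0,70],[0,0,0,0,0,0,70],[0,0,0,0,0,0,70],[0,0,0,0,0,0,70],[0,0,0,0,0,0,70]],
])

```text
clock: 17.5
tool_pos: [0.6013, 0.0999, 0.1457]
eef_rot: [0.062, 0.998, -0.0, -0.0]
contact_force: [-0.1, 0.1, 0.6]
opening: 0.706
```

Call:
carry_out([
  [[0,0,-8,0,0,0,70],[0,0,-15,0,0,0,70],[0,0,-20,0,0,0,70],[0,0,-25,0,0,0,70],[0,0,-25,0,0,0,70],[0,0,-25,0,0,0,70],[0,0,-15,0,0,0,70],[0,0,0,0,0,0,70]],
])

```text
clock: 18.3
tool_pos: [0.6027, 0.1007, 0.2816]
eef_rot: [0.062, 0.998, 0.001, 0.003]
contact_force: [0.2, -0.0, -0.0]
opening: 0.699
```

Call:
carry_out([
  [[20,20,0,0,0,0,70],[25,35,0,0,0,0,70],[25,35,0,0,0,0,70],[25,35,0,0,0,0,70],[25,35,0,0,0,0,70],[15,20,0,0,0,0,70],[0,0,0,0,0,0,70],[0,0,0,0,0,0,70]],
])

```text
clock: 19.1
tool_pos: [0.4895, 0.2949, 0.2781]
eef_rot: [0.061, 0.998, -0.001, -0.0]
contact_force: [0.1, -0.5, 0.2]
opening: 0.703
```

```bash
python3 -c "
from h import *
st()
a=snap('scene');b=snap('top')
cv2.imwrite('pics/j.png',np.hstack([cv2.resize(a['pixels'][150:360,130:340,::-1],(400,400)),cv2.resize(b['pixels'][60:230,160:330,::-1],(400,400))]))"
```

```text
19.1 [0.4895 0.2949 0.2781] r 0.2749 ang 105.5 F [ 0.1 -0.5  0.2] M [-0.01  0.    0.01] rot [ 0.061  0.998 -0.001 -0.   ] q [-0.42  0.61 -0.34  1.7   0.25  0.87  0.58]
```

View pics/j.png

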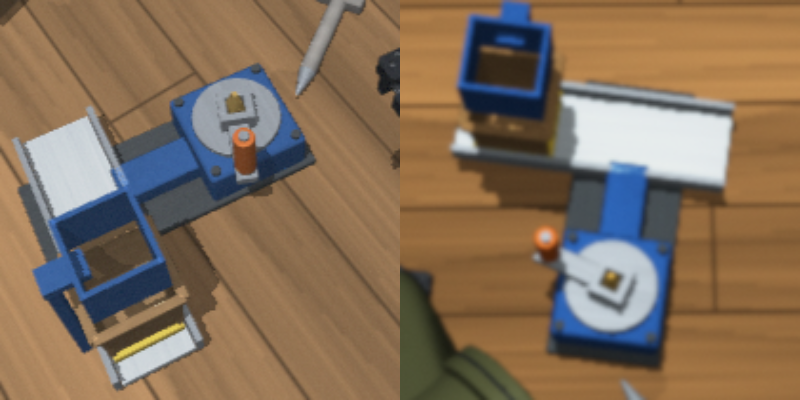

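The picture shows the crank flat on the flange with the brass tip through the hub at (235,103), the pot under the chute at (110,255), and the gripper clear. Handing in.

```bash
python3 -c "
from h import *
print(ticket.finish_job())"
```

```text
the job is handed in; nothing more can be done
None
```

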